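# Hold a planter stave hard into the corner of a drilling jig

## Robot

A 6-joint arm with a two-finger parallel gripper is mounted at the origin on the work surface. World frame = base frame: x ahead of the robot, y to its left, z up, the work surface at z = 0. Lengths are in m, angles in rad, forces in N, time in s.
With the tool pointing down it reaches from about 0.35 to 0.975 m from the base axis. Payload 4.9 kg.
Tool frame: the origin (TCP) lies midway between the tips of the shut fingers; the grasp point (between the pads) lies behind it (manip.grasp_offset is the y of the grasp point in the tool frame, in m); y points along the fingers, z is the direction in which the jaws open and shut, and the axes are right-handed (so a half turn about y gives the same grasp; the last joint's range is limited). The gripper opens to 85 mm and grips with 20 to 120 N. Pads are 22 mm wide; open, the fingers measure 114 mm over their backs; the gripper's body (76 mm by 85 mm) begins 54 mm behind the grasp point. The pads swing forward as they close: fully open they stand 13 mm farther back than shut.
Start: joints at [-0.119, 0.053, 1.613, -0, 1.476, -0.119], TCP at [0.625, 0, 0.231] pointing down, gripper open.
Joint ranges: [-3.01, 3.01], [-1.01, 2.22], [0.06, 2.58], [-1.02, 4.17], [0.09, 2.62], [-3.14, 3.14]. Speed limits (rad/s): [2.57, 2.57, 3.14, 3.14, 3.14, 3.14].

## Interface

Orientations are given as a unit quaternion [w, x, y, z].
In Python, from plant import manip gives the robot as it stands. The module is installed in compiled form; this text tells all that it offers.
- The arm moves only by the shell command python3 -m jog 'ROWS'. ROWS is a JSON object of lists of equal length, an entry for each row: "offset": the shift along the world's x, y, z in units of 50 mm (1.0 is 50 mm), a list of three; "angular": the turn, a rotation vector about the world's x, y, z in units of 6 degrees (1.0 is 6 degrees), a list of three; "jaw": the finger opening in mm, from 0 to 85.4. In form: {"offset": [[tx, ty, tz], ...], "angular": [[ax, ay, az], ...], "jaw": [jaw, ...]}. A call has 1 to 12 rows; each row shifts and turns the commanded pose from where the row before left it; what a row does not reach is not made up. A row lasts 1/10 s, in which the tool goes at most 50 mm and 8.59 degrees, less where a joint would pass 70% of its speed; a pose out of reach is approached as far as the arm can. A call is refused whole if a number of a shift passes 1 or a number of a turn 1, either way. A call with a gripper value outside its range is refused whole. The fingers move at their own pace and stop on an object; the grip force is fixed at half the most. Time passes only in rows, so rows that do not move let the fingers close. It gives the time, the measured TCP pose, the force and the opening at its end, in the units of the state.
- manip.state(): the state, without advancing time (a new reading comes with each control period).
- manip.grab_frame(name): name is "scene" or "side" or "wrist"; returns the picture (420x560x3 uint8, blue, green, red); there is no depth.
- manip.camera_model(name): a dict with "fx", "fy", "cx", "cy" (pixels), "k1" (the pictures are not rectified: a ray, as slopes to the right and down, at radius r is drawn at 1 + k1 r^2 times it, then the intrinsics apply), "rvec" (rotation vector, rad) and "tvec" (3), from world to camera coordinates, as OpenCV has them; the wrist camera has in their place "mount" (4x4, takes a point from camera to tool coordinates, whose origin is the TCP and whose axes are the tool frame's). Camera axes: x right, y down, z forward; pixel columns grow to the right and rows downward; lengths in m; the calibration is good to about 2 mm. A picture is of the moment at which its call begins: read the wrist's pose just before it. camera_model takes no time and is no camera call.
- manip.job_done(): hands the job in, once; it reports no verdict.
The state is a dict: "time": time; "joint_pos": joint angles; "joint_vel": joint speeds; "joint_efforts": joint torques, N m; "tool_pos": TCP position; "tool_rot": TCP orientation; "contact_force": force on the tool from outside, world axes, zero at the start; "ft_torque": the same for the moment, N m; "gripper_width": opening from 0.0 (shut) to 1.0 (fully open).
Only numpy, scipy, OpenCV 4.12 (cv2) and the standard library are available. Lean on these libraries where they do the work, as an engineer would, in place of code of your own. Each camera call takes 0.05 s, during which the arm holds its last target.

## Task

Lay the brown planter stave on the white jig board, its square long edge flush along the aluminium fence, its end butted against the red stop block and its pale bevel facing up and away from the fence. Then push on it firmly and diagonally with the fingers, about equally hard both ways (roughly 10 N towards the fence and 10 N down), so that it is pressed against the fence and onto the board at once for drilling, and finish while still holding that push. Leave the glue, the jar and the tape measure alone.

Things in the scene. Friction and masses are not known exactly. Their poses are not given: they have to be found in the camera images.
- jig: Fixed jig on the bench: a white board 220 (its x) x 260 (its y) x 18 mm with a fence and a stop block on it. Origin: centre of its underside, on the bench; z up, board top at z = 18 mm. It stands left or right of the robot, turned by at most about 0.35 rad, its +x roughly away from the robot. Nothing on it moves.
- jig_board: The jig's board, faced with smooth, slippery white melamine (friction about 0.25), 220 x 260 x 18 mm, same frame as the jig.
- jig_fence: Aluminium fence on the jig, a straight bar along the jig's y, 30 x 260 mm, from z = 18 to z = 58 mm (40 mm above the board). Same frame as the jig: the face that the stave rests against looks to the jig's -x and lies at x = +70 mm.
- jig_stop: Red stop block on the jig, at the +y end of the fence and touching it: x = 0 to 70 mm, y = 85 to 115 mm, z = 18 to 53 mm in the jig's frame (it has the same frame as the jig). Its stopping face looks to the jig's -y and lies at y = +85 mm.
- stave: Loose dark brown stave, 55 (its x) x 140 (its y) x 35 mm high, about 0.2 kg, flat on the bench, yaw within 0.7 rad. Origin: centre of its underside; z up. Its +x long edge is square, 35 mm tall. Its -x long edge is upright for the lowest 15 mm, then cut back by a pale 45 degree bevel, 20 mm wide and 20 mm high. Seated, its axes agree with the jig's, origin at (42.5, 15, 18) mm there.
- stave_foot_stop (a point): Bottom corner of the stave's square edge at its +y end, the end that meets the stop block: (27.5, 70, 0) mm in the stave's frame.
- stave_foot_far (a point): Bottom corner of the stave's square edge at its -y end: (27.5, -70, 0) mm in the stave's frame.
- stave_bevel (a point): Middle of the pale bevel: (-17.5, 0, 25) mm in the stave's frame; the bevel faces equally up and to the stave's -x.
- glue: Bystander: yellow glue bottle with a red cap, 52 mm across, 130 mm tall, standing on the bench. Origin: centre of its underside.
- screw_jar: Bystander: glass screw jar with a steel lid, 68 mm across, 75 mm tall. Origin: centre of its underside.
- tape: Bystander: yellow tape measure, 70 x 40 x 62 mm high. Origin: centre of its underside.
There are look-alikes about, which are no part of the job. Several things look just like the stave: the one meant starts farthest from the robot's base.

How it is judged:
At the end, for the whole second after the job is handed in: Stave at rest, flat on the board (3 mm, 0.05 rad), both corners of its square edge within 4 mm of the fence, its end within 5 mm of the stop; fingers push it with over 4 N; it bears on the fence with over 3 N and on the board with over 6 N (its weight is about 2 N), held through the last second (x of stave_foot_stop in the frame of jig between 0.066 and 0.074 m and x of stave_foot_far in the frame of jig between 0.066 and 0.074 m and y of stave_foot_stop in the frame of jig between 0.08 and 0.088 m and z of stave_foot_stop in the frame of jig between 0.015 and 0.021 m and z of stave_foot_far in the frame of jig between 0.015 and 0.021 m and angle between stave's own z axis and vertical below 0.05 rad and linear speed of stave below 0.01 m/s and contact force between stave and jig_fence above 3 N and contact force between stave and jig_board above 6 N and contact force between the fingers and stave above 4 N); the arm keeps its last pose, push and grip.
It fails at once if the glue bottle is moved by more than 20 mm or tipped (distance of glue from where it was at the start of the episode above 0.02 m or angle between glue's own z axis and vertical above 0.3 rad).
It fails at once if the jar of screws is moved by more than 20 mm or tipped (distance of screw_jar from where it was at the start of the episode above 0.02 m or angle between screw_jar's own z axis and vertical above 0.3 rad).
It fails at once if the tape measure is moved by more than 20 mm or tipped (distance of tape from where it was at the start of the episode above 0.02 m or angle between tape's own z axis and vertical above 0.3 rad).
It also fails if it takes over 64 s, if anything falls off the work surface, if the arm or the gripper's body presses on something with over 40 N, if the wrist force passes 120 N, or if a joint passes its speed limit or range.

## Working session

There is one attempt and no reset: what is moved stays moved. The work goes in short steps, Python scripts to look and compute and a shell command to move; the robot and the scene stay as the last step left them, time stands still between calls to the robot, and variables do not carry over. Pictures are saved under pics/ and viewed, and the job is handed in when it is done.

```bash
mkdir -p pics; python3 - <<'E'
from plant import manip
import cv2
print(manip.state()); print(manip.grasp_offset)
for n in("scene","side"):
    im=manip.grab_frame(n); cv2.imwrite(f"pics/{n}0.png",im); print(manip.camera_model(n))
print(manip.camera_model("wrist"))
E
```

```text
{'time': 0.0, 'joint_pos': array([-1.18996672e-01,  5.33383318e-02,  1.61428635e+00, -5.10118200e-06,
        1.47599353e+00, -1.18994067e-01]), 'joint_vel': array([ 0.00114271,  0.00040338,  0.00162451,  0.0016841 , -0.00123516,
       -0.00175303]), 'joint_efforts': array([ 2.70554956e-04, -3.93670499e+01, -3.70175600e+01, -1.62778279e-04,
        6.93513779e-03, -6.06393527e-06]), 'tool_pos': array([6.24382018e-01, 7.49536510e-05, 2.30079072e-01]), 'tool_rot': array([ 0.49955511, -0.50044332,  0.50056209, -0.49943846]), 'contact_force': array([-0.66194214,  0.40373613,  0.35770384]), 'ft_torque': array([-0.02418153,  0.0253681 , -0.02148077]), 'gripper_width': 1.0009800742703705}
-0.0187
{'fx': 480.3556672503673, 'fy': 480.3556672503673, 'cx': 281.1177149632388, 'cy': 212.41781974404208, 'k1': -0.1033892740503365, 'rvec': array([ 2.46336316,  0.66790237, -0.1859448 ]), 'tvec': array([-0.37872828, -0.17957097,  1.50499304])}
{'fx': 418.1842685442984, 'fy': 418.1842685442984, 'cx': 279.3376781862626, 'cy': 213.8200402195138, 'k1': 0.004683217172071797, 'rvec': array([ 2.24276879, -0.78105901,  0.30925096]), 'tvec': array([-0.36741404,  0.23355723,  0.88916259])}
{'fx': 358.703602189579, 'fy': 358.703602189579, 'cx': 283.22223530052315, 'cy': 208.075132994137, 'k1': -0.07747739745809641, 'mount': array([[ 3.69914654e-04,  9.64387308e-01,  2.64493825e-01,
        -6.66642868e-02],
       [-2.72127841e-04, -2.64493736e-01,  9.64387365e-01,
        -1.42243869e-01],
       [ 9.99999895e-01, -4.28717152e-04,  1.64596527e-04,
         3.74275921e-05],
       [ 0.00000000e+00,  0.00000000e+00,  0.00000000e+00,
         1.00000000e+00]])}
```

```bash
ls -la
```

```text
total 12
drwxr-xr-x  3 agent agent 4096 Dec  6 10:41 .
drwxr-xr-x 23 root  root  4096 Dec  6 10:41 ..
drwxr-xr-x  2 agent agent 4096 Dec  6 10:41 pics
```

View pics/scene0.png

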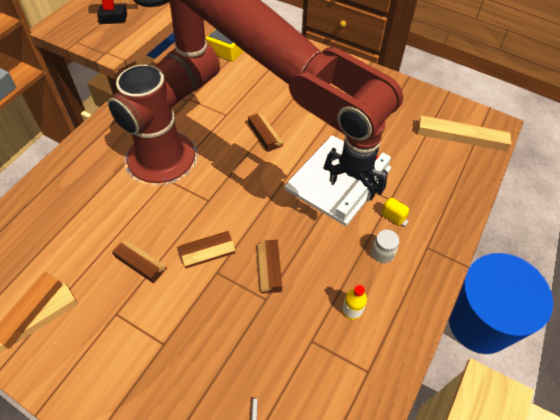

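View pics/side0.png

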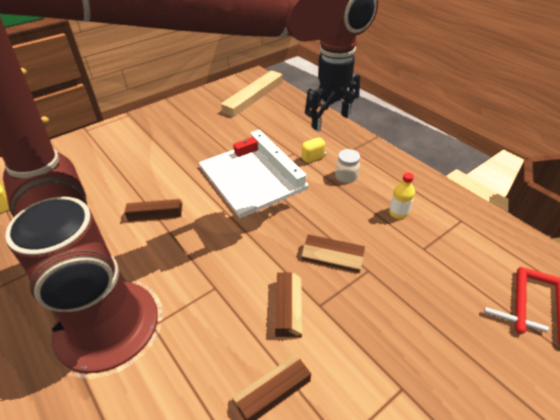

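The scene view shows four look-alike short staves, A (265,130), B (140,260), C (207,249) and D (270,265). The jig is around (345,180), the tape at (397,211), the jar at (385,246) and the glue at (355,301). I'll cast rays to rank the staves by distance from the base.

```bash
cat > h.py <<'E'
import numpy as np, cv2
from scipy.spatial.transform import Rotation as R
from plant import manip
def ray(n,uv,state=None):
    m=manip.camera_model(n)
    K=np.array([[m['fx'],0,m['cx']],[0,m['fy'],m['cy']],[0,0,1]])
    p=cv2.undistortPoints(np.array(uv,float).reshape(-1,1,2),K,np.array([m['k1'],0,0,0,0.]))[:,0]
    d=np.c_[p,np.ones(len(p))]
    if n=="wrist":
        q=state['tool_rot']; T=np.eye(4); T[:3,:3]=R.from_quat([q[1],q[2],q[3],q[0]]).as_matrix(); T[:3,3]=state['tool_pos']
        M=T@np.array(m['mount']); return M[:3,3], d@M[:3,:3].T
    r=cv2.Rodrigues(np.array(m['rvec']))[0]
    return -r.T@np.array(m['tvec']), d@r
def onz(n,uv,z,state=None):
    o,d=ray(n,uv,state); return o+d*((z-o[2])/d[:,2])[:,None]
def proj(n,P,state=None):
    m=manip.camera_model(n);K=np.array([[m['fx'],0,m['cx']],[0,m['fy'],m['cy']],[0,0,1]])
    D=np.array([m['k1'],0,0,0,0.])
    if n=="wrist":
        q=state['tool_rot']; T=np.eye(4); T[:3,:3]=R.from_quat([q[1],q[2],q[3],q[0]]).as_matrix(); T[:3,3]=state['tool_pos']
        C=np.linalg.inv(T@np.array(m['mount'])); rv=cv2.Rodrigues(C[:3,:3])[0]; tv=C[:3,3]
    else: rv=np.array(m['rvec']);tv=np.array(m['tvec'])
    return cv2.projectPoints(np.array(P,float).reshape(-1,1,3),rv,tv,K,D)[0][:,0]
E
python3 - <<'E'
from h import *
np.set_printoptions(precision=3,suppress=True)
A=onz("scene",[(265,130),(140,260),(207,249),(270,265)],.02);print(A,np.hypot(*A[:,:2].T))
print(onz("side",[(153,210),(272,390),(289,303),(333,253)],.02))
for n,c in(("scene",(180,100,440,330)),("side",(170,90,440,290))):
    im=cv2.imread(f"pics/{n}0.png");x0,y0,x1,y1=c
    cv2.imwrite(f"pics/{n}0c.png",cv2.resize(im[y0:y1,x0:x1],None,fx=2.6 if n=="side" else 2.6,fy=2.6,interpolation=cv2.INTER_CUBIC))
E
```

```text
[[ 0.235  0.245  0.02 ]
 [ 0.194 -0.333  0.02 ]
 [ 0.329 -0.213  0.02 ]
 [ 0.501 -0.168  0.02 ]] [0.34  0.385 0.392 0.528]
[[ 0.227  0.235  0.02 ]
 [ 0.186 -0.337  0.02 ]
 [ 0.327 -0.212  0.02 ]
 [ 0.496 -0.169  0.02 ]]
```

View pics/scene0c.png

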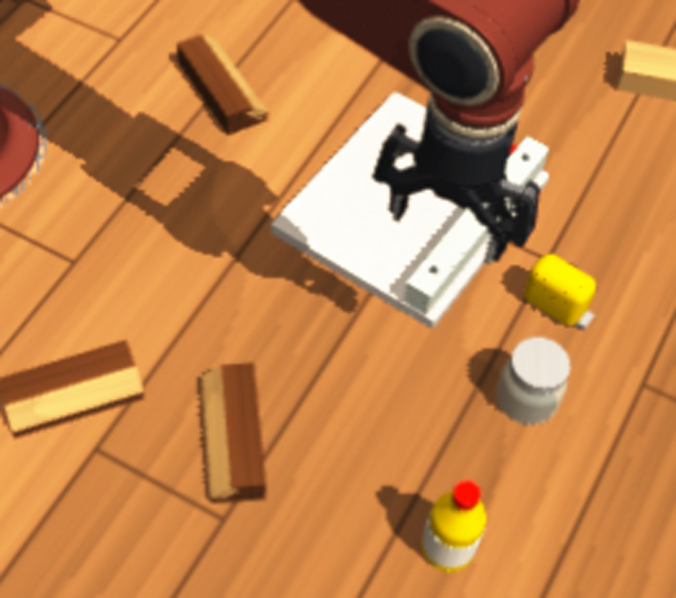

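View pics/side0c.png

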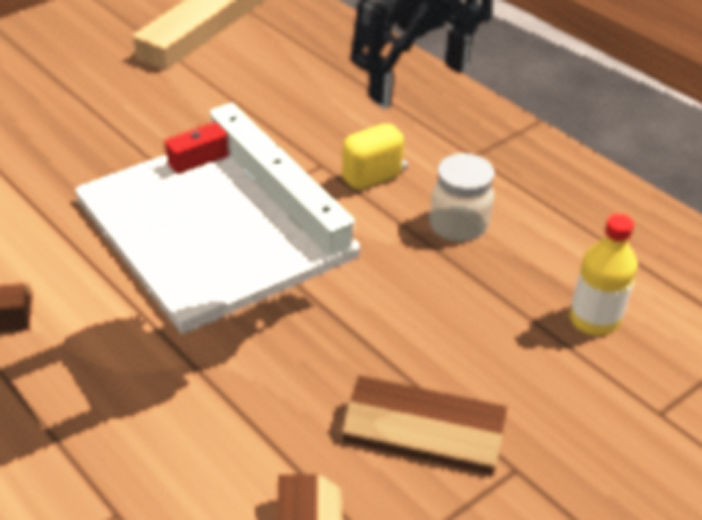

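Stave D at (270,265) in scene and (333,253) in side fits: it lies 0.53 m from the base, against 0.34–0.39 m for the others. The crop confirms its pale bevel faces the robot. Next I'll measure D and the jig, starting with a wrist view.

```bash
python3 - <<'E'
from h import *
np.set_printoptions(precision=4,suppress=True)
f=lambda p,o:[(x/2.6+o[0],y/2.6+o[1]) for x,y in p]
# stave top face corners scene (dark): 
s=f([(222,364),(252,363),(265,487),(234,488)],(180,100))
print("D top scene",onz("scene",s,.035))
s=f([(360,378),(507,407),(500,436),(347,405)],(170,90))
print("D top side",onz("side",s,.035))
b=f([(77,190),(180,318)],(170,90)); print("board -x corners",onz("side",b,.018))
b=f([(350,232),(335,221),(215,108),(238,106)],(170,90)); print("fence top z58",onz("side",b,.058))
b=f([(409,287),(273,225),(395,93)],(180,100)); print(onz("scene",b[:1],.058),onz("scene",b[1:],.018))
st=manip.state(); im=manip.grab_frame("wrist"); cv2.imwrite("pics/w0.png",im)
E
```

```text
D top scene [[ 0.455  -0.1157  0.035 ]
 [ 0.4812 -0.0988  0.035 ]
 [ 0.5635 -0.2144  0.035 ]
 [ 0.538  -0.2307  0.035 ]]
D top side [[ 0.4787 -0.1003  0.035 ]
 [ 0.5594 -0.2105  0.035 ]
 [ 0.5299 -0.2301  0.035 ]
 [ 0.4477 -0.1179  0.035 ]]
board -x corners [[0.427  0.3341 0.018 ]
 [0.4012 0.0864 0.018 ]]
fence top z58 [[0.5902 0.0454 0.058 ]
 [0.5896 0.0688 0.058 ]
 [0.6138 0.3194 0.058 ]
 [0.6376 0.3055 0.058 ]]
[[0.5841 0.0553 0.058 ]] [[0.4042 0.0802 0.018 ]
 [0.4317 0.3359 0.018 ]]
```

View pics/w0.png

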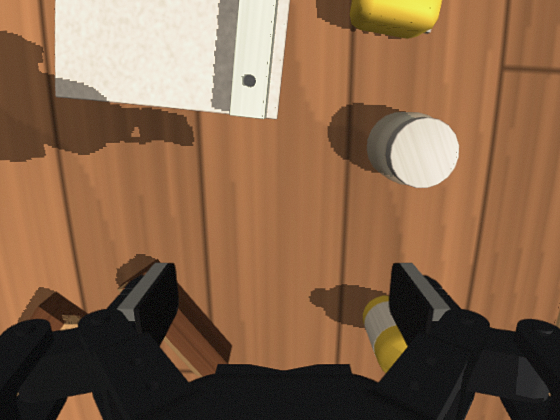

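```bash
python3 -m jog '{"offset":[[-0.26,-0.78,0],[-0.26,-0.78,0],[-0.26,-0.78,0],[-0.26,-0.78,0],[-0.26,-0.78,0],[-0.26,-0.78,0],[0,0,0],[0,0,0]],"angular":[[0,0,1],[0,0,1],[0,0,1],[0,0,1],[0,0,1],[0,0,1],[0,0,0],[0,0,0]],"jaw":[85,85,85,85,85,85,85,85]}'
python3 - <<'E'
from h import *
import json
np.set_printoptions(precision=4,suppress=True)
st=manip.state(); im=manip.grab_frame("wrist"); cv2.imwrite("pics/w1.png",im)
np.savez("st1.npz",tool_pos=st['tool_pos'],tool_rot=st['tool_rot'])
q=st['tool_rot'];print(st['tool_pos'],R.from_quat([q[1],q[2],q[3],q[0]]).as_matrix())
E
```

```text
time: 0.95
tool_pos: [0.5466, -0.2344, 0.2309]
tool_rot: [0.63, -0.629, 0.322, -0.322]
contact_force: [0.6, 0.4, 0.1]
gripper_width: 0.996
[ 0.5466 -0.2344  0.2309] [[ 0.5856 -0.0005  0.8106]
 [-0.8106  0.0009  0.5856]
 [-0.001  -1.      0.0001]]
```

View pics/w1.png

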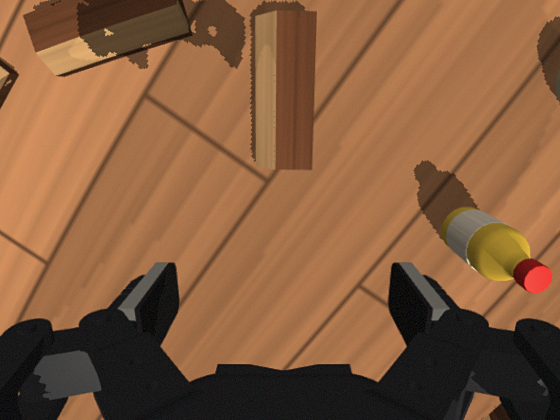

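The wrist view shows stave D almost upright in the frame. Its dark top spans about (277..316, 11..169), with the pale bevel on the left, and the glue at (490,250) is well clear.

```bash
python3 - <<'E'
from h import *
np.set_printoptions(precision=4,suppress=True)
st=dict(np.load("st1.npz"))
im=cv2.imread("pics/w1.png"); g=im.astype(int)
for v in (50,90,130,150):
    print(v,[tuple(g[v,u]) for u in range(244,324,6)])
P=onz("wrist",[(277,12),(316,11),(312,169),(275,168)],.035,st);print(P)
y=(P[0]+P[1]-P[2]-P[3])/2;print("len",np.linalg.norm(y[:2]),"yaw",np.arctan2(-y[0],y[1]),np.arctan2(-(P[1]-P[2])[0],(P[1]-P[2])[1]), "w",np.linalg.norm(P[1]-P[0]),np.linalg.norm(P[3]-P[2]))
ps=np.arctan2(-y[0],y[1]);c=P.mean(0)[:2]-.010*np.array([np.cos(ps),np.sin(ps)]);print("centre",c, "sq edge mid",(P[1]+P[2])/2)
# glue base
E
```

```text
50 [(np.int64(81), np.int64(125), np.int64(180)), (np.int64(54), np.int64(86), np.int64(128)), (np.int64(74), np.int64(114), np.int64(149)), (np.int64(85), np.int64(128), np.int64(169)), (np.int64(83), np.int64(127), np.int64(168)), (np.int64(80), np.int64(122), np.int64(160)), (np.int64(44), np.int64(70), np.int64(119)), (np.int64(46), np.int64(69), np.int64(114)), (np.int64(42), np.int64(67), np.int64(110)), (np.int64(40), np.int64(65), np.int64(105)), (np.int64(40), np.int64(65), np.int64(109)), (np.int64(42), np.int64(64), np.int64(107)), (np.int64(73), np.int64(112), np.int64(163)), (np.int64(73), np.int64(114), np.int64(168))]
90 [(np.int64(71), np.int64(113), np.int64(166)), (np.int64(77), np.int64(117), np.int64(170)), (np.int64(79), np.int64(123), np.int64(163)), (np.int64(86), np.int64(132), np.int64(173)), (np.int64(87), np.int64(129), np.int64(169)), (np.int64(90), np.int64(138), np.int64(180)), (np.int64(48), np.int64(74), np.int64(123)), (np.int64(44), np.int64(68), np.int64(113)), (np.int64(44), np.int64(70), np.int64(115)), (np.int64(44), np.int64(68), np.int64(111)),
[... 1048 characters left out ...]
int64(167)), (np.int64(77), np.int64(119), np.int64(158)), (np.int64(46), np.int64(74), np.int64(121)), (np.int64(48), np.int64(75), np.int64(120)), (np.int64(47), np.int64(73), np.int64(114)), (np.int64(47), np.int64(73), np.int64(118)), (np.int64(42), np.int64(71), np.int64(115)), (np.int64(39), np.int64(65), np.int64(102)), (np.int64(77), np.int64(113), np.int64(165)), (np.int64(71), np.int64(110), np.int64(162))]
[[ 0.454  -0.1154  0.035 ]
 [ 0.4809 -0.0948  0.035 ]
 [ 0.5614 -0.2082  0.035 ]
 [ 0.5323 -0.228   0.035 ]]
len 0.13808826802770405 yaw 0.6124731723575589 0.6171343134086651 w 0.03389799779234734 0.03516984033957222
centre [ 0.4989 -0.1674] sq edge mid [ 0.5211 -0.1515  0.035 ]
```

```bash
python3 -m jog '{"offset":[[-0.48,0.66,0],[-0.48,0.66,-0.3],[0,0,-0.9],[0,0,-0.9],[0,0,-0.9],[0,0,-0.9],[0,0,0],[0,0,0]],"angular":[[0,0,-0.1],[0,0,0],[0,0,0],[0,0,0],[0,0,0],[0,0,0],[0,0,0],[0,0,0]],"jaw":[85,85,85,85,85,85,85,85]}'
python3 - <<'E'
from h import *
im=manip.grab_frame("side"); cv2.imwrite("pics/s2.png",cv2.resize(im[160:310,230:430],None,fx=3.5,fy=3.5))
im=manip.grab_frame("wrist"); cv2.imwrite("pics/w2.png",im)
E
```

```text
time: 1.8
tool_pos: [0.499, -0.1668, 0.0363]
tool_rot: [0.629, -0.628, 0.324, -0.323]
contact_force: [0.8, -0.0, 0.5]
gripper_width: 0.994
```

View pics/s2.png

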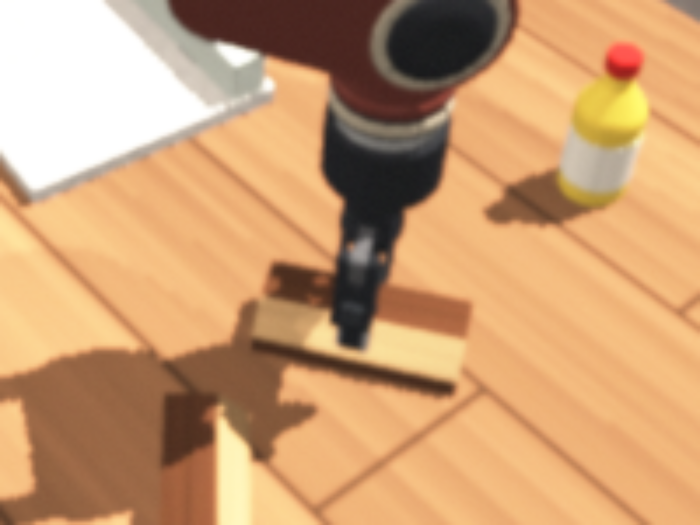

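View pics/w2.png

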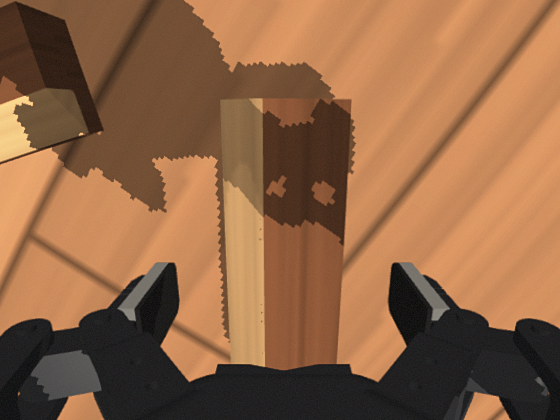

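The fingers straddle the stave centrally: it spans columns 222–350 between pads at 178 and 390. I'll descend and grip.

```bash
python3 -m jog '{"offset":[[0,0,-0.4],[0,0,-0.32],[0,0,0],[0,0,0],[0,0,0],[0,0,0],[0,0,0],[0,0,0],[0,0,0],[0,0,0]],"angular":[[0,0,0],[0,0,0],[0,0,0],[0,0,0],[0,0,0],[0,0,0],[0,0,0],[0,0,0],[0,0,0],[0,0,0]],"jaw":[85,85,85,40,40,40,40,40,40,40]}'
```

```text
time: 2.9
tool_pos: [0.5012, -0.1688, 0.0031]
tool_rot: [0.628, -0.628, 0.323, -0.326]
contact_force: [-0.3, 0.6, 7.0]
gripper_width: 0.625
```

```bash
python3 -m jog '{"offset":[[0,0,0.2],[0,0,0.6],[0,0,0.8],[0,0,0.8],[0,0,0.2],[0,0,0]],"angular":[[0,0,0],[0,0,0],[0,0,0],[0,0,0],[0,0,0],[0,0,0]],"jaw":[40,40,40,40,40,40]}'
python3 - <<'E'
from h import *
im=manip.grab_frame("side"); cv2.imwrite("pics/s3r.png",im);cv2.imwrite("pics/s3.png",cv2.resize(im[110:260,180:380],None,fx=4,fy=4,interpolation=cv2.INTER_CUBIC))
im=manip.grab_frame("scene"); cv2.imwrite("pics/c3r.png",im);cv2.imwrite("pics/c3.png",cv2.resize(im[120:270,240:440],None,fx=4,fy=4,interpolation=cv2.INTER_CUBIC))
im=manip.grab_frame("wrist"); cv2.imwrite("pics/w3.png",im)
E
```

```text
time: 3.5
tool_pos: [0.5002, -0.1686, 0.1328]
tool_rot: [-0.628, 0.628, -0.323, 0.326]
contact_force: [0.1, -0.8, -1.9]
gripper_width: 0.626
```

View pics/s3.png

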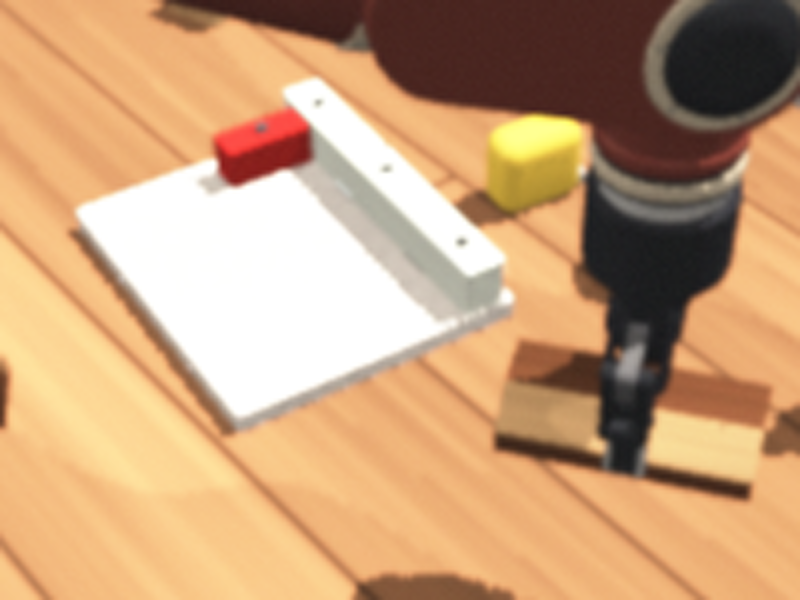

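View pics/c3.png

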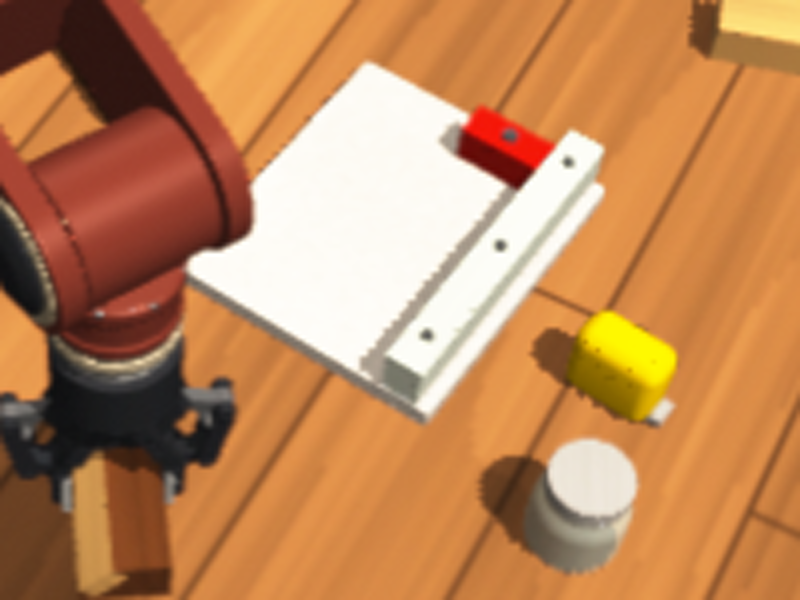

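View pics/w3.png

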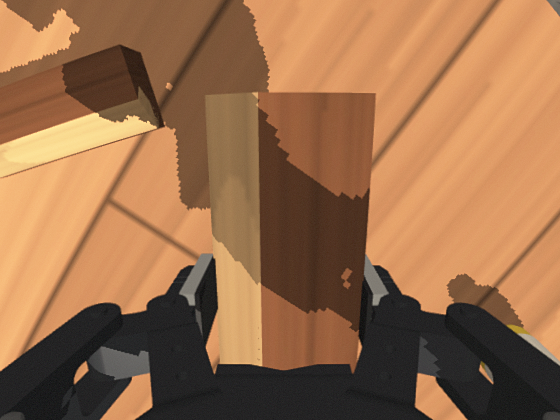

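The stave hangs level in the grip. Both views now show all the jig's corners, so I'll fit its pose from their plane-cast points.

```bash
python3 - <<'E'
from h import *
np.set_printoptions(precision=4,suppress=True)
S=lambda p,o:(p[0]/4-.375+o[0],p[1]/4-.375+o[1])
side=[((78,212),(-.11,.13,.018)),((237,415),(-.11,-.13,.018)),((513,298),(.11,-.13,.018)),((461,275),(.07,-.13,.058)),((503,258),(.10,-.13,.058)),((283,90),(.07,.13,.058)),((320,78),(.1,.13,.058)),((217,160),(0,.085,.053))]
sc=[((368,62),(-.11,.13,.018)),((188,270),(-.11,-.13,.018)),((430,415),(.11,-.13,.018)),((605,188),(.11,.13,.018)),((387,355),(.07,-.13,.058)),((427,375),(.1,-.13,.058)),((605,148),(.1,.13,.058)),((572,130),(.07,.13,.058))]
W=[];M=[]
for n,l,o in(("side",side,(180,110)),("scene",sc,(240,120))):
    w=np.array([onz(n,[S(p,o)],m[2])[0][:2] for p,m in l]); m=np.array([m[:2] for _,m in l])
    W.append(w);M.append(m)
W.append(np.vstack(W));M.append(np.vstack(M))
for w,m in zip(W,M):
    a=m-m.mean(0);b=w-w.mean(0)
    th=np.arctan2((a[:,0]*b[:,1]-a[:,1]*b[:,0]).sum(),(a*b).sum())
    Rm=np.array([[np.cos(th),-np.sin(th)],[np.sin(th),np.cos(th)]])
    t=w.mean(0)-Rm@m.mean(0);print("yaw",th,"t",t);print((w-(m@Rm.T+t)).T*1000)
st=manip.state();q=st['tool_rot'];z=R.from_quat([q[1],q[2],q[3],q[0]]).as_matrix()
print(st['tool_pos'],"toolz yaw",np.arctan2(z[1,2],z[0,2]))
np.savez("st3.npz",tool_pos=st['tool_pos'],tool_rot=st['tool_rot'])
# stave top corners in wrist image, plane height? underside approx
for zz in (.155,.16,.165):
  P=onz("wrist",[(260,93),(376,94)],zz,st); print(zz,np.linalg.norm(P[1]-P[0]),P, (P.mean(0)-st['tool_pos'])@z)
E
```

```text
yaw -0.11027771494920299 t [0.5199 0.1995]
[[ 2.0307  1.9681  0.4125 -3.1097  0.8865  2.6062  4.6995 -9.4937]
 [-3.8966  1.2432  0.5756  2.0401  1.185   0.2466 -1.1761 -0.2178]]
yaw -0.10254715373799092 t [0.525  0.1974]
[[ 0.7221  7.133  -1.7433 -1.7431 -2.4379 -1.0042 -1.0159  0.0893]
 [ 0.0189  1.4664 -0.1917 -0.9572 -0.8593  1.2663 -0.6658 -0.0775]]
yaw -0.10677834536702743 t [0.5225 0.1985]
[[  0.0073  -0.9597  -2.5987  -6.1057  -2.1209   0.5147   2.5966 -11.7153
    2.6554  10.1604   1.3813   0.2874   0.669    2.1159   1.0102   2.1021]
 [ -2.5322   2.7061   1.2732   2.8768   1.9174   0.9848  -0.5423   0.781
   -1.4985  -0.1659  -0.8983  -1.5488  -1.7341   0.5177  -1.2995  -0.8374]]
[ 0.4974 -0.1672  0.1277] toolz yaw 0.6177875642361771
0.155 0.035936955846289385 [[ 0.4499 -0.1129  0.155 ]
 [ 0.4793 -0.0922  0.155 ]] [-0.0718 -0.027   0.0107]
0.16 0.03437749400180905 [[ 0.4503 -0.1129  0.16  ]
 [ 0.4784 -0.0931  0.16  ]] [-0.0716 -0.032   0.0102]
0.165 0.03281803215732879 [[ 0.4507 -0.1129  0.165 ]
 [ 0.4776 -0.094   0.165 ]] [-0.0714 -0.037   0.0098]
```

The jig is at about (0.524, 0.198) with yaw −0.104. The outliers are the corner hidden by the arm and a poorly seen stop corner. I'll carry the stave over the board, 10 mm short of the stop and clear of the fence by one finger thickness.

```bash
python3 -m jog '{"offset":[[0.09,0.92,0],[0.09,0.92,0],[0.09,0.92,0],[0.09,0.92,0],[0.09,0.92,0],[0.09,0.92,0],[0.09,0.92,0],[0.09,0.92,0],[0,0,0],[0,0,0]],"angular":[[0,0,-0.86],[0,0,-0.86],[0,0,-0.86],[0,0,-0.86],[0,0,-0.86],[0,0,-0.86],[0,0,-0.86],[0,0,-0.86],[0,0,0],[0,0,0]],"jaw":[40,40,40,40,40,40,40,40,40,40]}'
python3 - <<'E'
from h import *
st=manip.state();q=st['tool_rot'];z=R.from_quat([q[1],q[2],q[3],q[0]]).as_matrix()
print(st['tool_pos'],"toolz yaw",np.arctan2(z[1,2],z[0,2]))
np.savez("st4.npz",tool_pos=st['tool_pos'],tool_rot=st['tool_rot'])
im=manip.grab_frame("wrist"); cv2.imwrite("pics/w4.png",im)
E
```

```text
time: 4.65
tool_pos: [0.5333, 0.2005, 0.1274]
tool_rot: [0.473, -0.476, 0.525, -0.524]
contact_force: [-0.1, 0.8, -3.3]
gripper_width: 0.628
[0.53329478 0.20052486 0.12743054] toolz yaw -0.09987864356961518
```

View pics/w4.png

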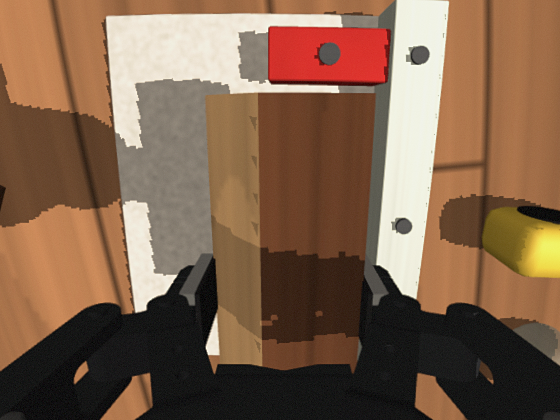

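The view shows the red stop's top at (268..388, 27..80), the fence's inner top edge running from about (397,0) to (377,280), and the board corner at (106,16). I'll refine the jig pose from these.

```bash
python3 - <<'E'
from h import *
np.set_printoptions(precision=4,suppress=True)
st=dict(np.load("st4.npz")); im=cv2.imread("pics/w4.png")
cv2.imwrite("pics/w4c.png",cv2.resize(im[0:150,200:460],None,fx=3,fy=3,interpolation=cv2.INTER_CUBIC))
hsv=cv2.cvtColor(im,cv2.COLOR_BGR2HSV); m=((hsv[...,0]<6)|(hsv[...,0]>174))&(hsv[...,1]>200)&(hsv[...,2]>100)
m=m.astype(np.uint8); m[:, :200]=0
c=max(cv2.findContours(m,0,2)[0],key=cv2.contourArea);print(cv2.boundingRect(c))
t=-.104;Rm=np.array([[np.cos(t),-np.sin(t)],[np.sin(t),np.cos(t)]]);o=np.array([.524,.198])
for n,px,z in(("stop-x+y",(268,28),.053),("stop-x-y top",(270,80),.053),("stop +x-y top",(386,81),.053),("board",(106,16),.018),("fence a",(396,10),.058),("fence b",(385,150),.058)):
    w=onz("wrist",[px],z,st)[0]; print(n,w,((w[:2]-o)@Rm)*1000)
print("tcp",((st['tool_pos'][:2]-o)@Rm)*1000)
E
```

```text
(269, 27, 121, 56)
stop-x+y [0.5358 0.3126 0.053 ] [ -0.2085 115.1826]
stop-x-y top [0.5338 0.2844 0.053 ] [ 0.815  87.0017]
stop +x-y top [0.6006 0.2776 0.053 ] [67.8827 87.1404]
board [0.4293 0.3406 0.018 ] [-109.0357  132.032 ]
fence a [0.6064 0.3145 0.058 ] [ 69.8816 124.4652]
fence b [0.5972 0.2384 0.058 ] [68.6072 47.7819]
tcp [8.9824 3.4761]
```

View pics/w4c.png

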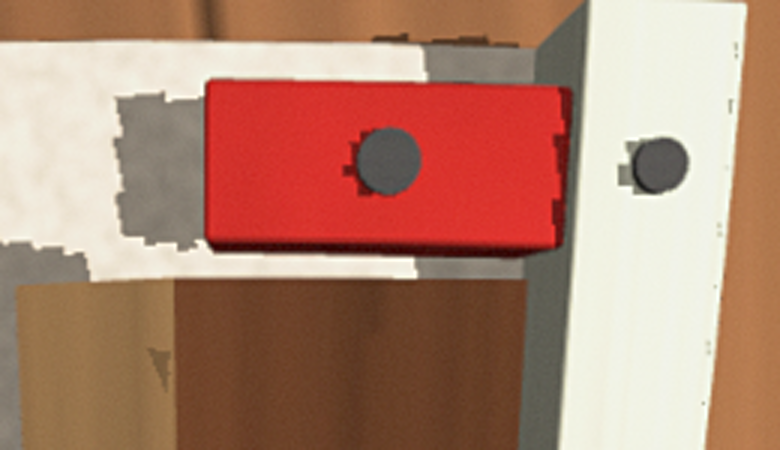

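```bash
python3 -m jog '{"offset":[[0,0,-0.6],[0,0,-0.6],[0,0,-0.6],[0,0,-0.2],[0,0,-0.1],[0,0,0],[0,0,0]],"angular":[[0,0,0],[0,0,0],[0,0,0],[0,0,0],[0,0,0],[0,0,0],[0,0,0]],"jaw":[40,40,40,40,40,40,40]}'
```

```text
time: 5.4
tool_pos: [0.5364, 0.2, 0.027]
tool_rot: [-0.474, 0.473, -0.525, 0.526]
contact_force: [0.2, 0.4, -2.9]
gripper_width: 0.624
```

```bash
python3 -m jog '{"offset":[[0,0,-0.06],[0,0,-0.04],[0,0,0],[0,0,0]],"angular":[[0,0,0],[0,0,0],[0,0,0],[0,0,0]],"jaw":[40,40,40,40]}'
```

```text
time: 5.8
tool_pos: [0.5357, 0.2002, 0.0212]
tool_rot: [-0.474, 0.473, -0.525, 0.525]
contact_force: [0.6, 0.5, 0.7]
gripper_width: 0.63
```

It's touching the board. I'll slide along the fence direction to the stop.

```bash
python3 -m jog '{"offset":[[0.008,0.08,0],[0.008,0.08,0],[0.004,0.04,0],[0,0,0]],"angular":[[0,0,0],[0,0,0],[0,0,0],[0,0,0]],"jaw":[40,40,40,40]}'
python3 -m jog '{"offset":[[0.002,0.02,0],[0.002,0.02,0],[0,0,0]],"angular":[[0,0,0],[0,0,0],[0,0,0]],"jaw":[40,40,40]}'
```

```text
time: 6.2
tool_pos: [0.5366, 0.2105, 0.021]
tool_rot: [-0.474, 0.473, -0.525, 0.525]
contact_force: [-0.6, -1.7, 5.2]
gripper_width: 0.627
time: 6.5
tool_pos: [0.5366, 0.2113, 0.021]
tool_rot: [-0.473, 0.474, -0.524, 0.525]
contact_force: [-1.6, -4.4, 7.3]
gripper_width: 0.627
```

```bash
python3 - <<'E'
from h import *
im=manip.grab_frame("wrist"); cv2.imwrite("pics/w5.png",im)
E
```

```text
(no output)
```

View pics/w5.png

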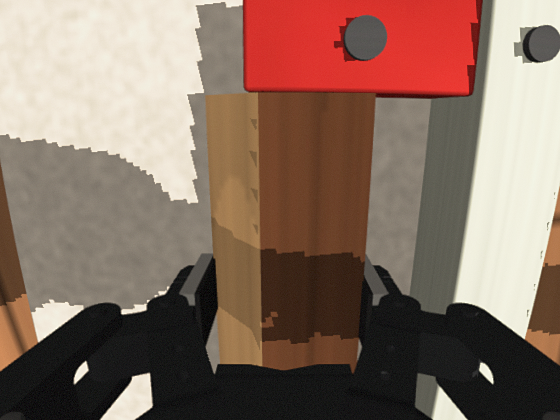

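It's butted: the end meets the red stop at row 93 across the width. Next I release, rise, shut the fingers, and tilt 45° about the jig's y so they point along the bevel normal.

```bash
python3 -m jog '{"offset":[[0,0,0],[0,0,0],[0,0,0],[0,0,0],[0,0,0.2],[0,0,0.6],[0,0,0.8],[0,0,0.4],[0,0,0]],"angular":[[0,0,0],[0,0,0],[0,0,0],[0,0,0],[0,0,0],[0,0,0],[0,0,0],[0,0,0],[0,0,0]],"jaw":[68,68,68,68,68,68,68,68,68]}'
python3 - <<'E'
from h import *
st=manip.state();print(st['tool_pos'],st['joint_pos'])
np.savez("st6.npz",tool_pos=st['tool_pos'],tool_rot=st['tool_rot'])
im=manip.grab_frame("wrist"); cv2.imwrite("pics/w6.png",im)
E
```

```text
time: 7.45
tool_pos: [0.5392, 0.2129, 0.1258]
tool_rot: [-0.477, 0.471, -0.523, 0.526]
contact_force: [0.7, -0.3, 0.2]
gripper_width: 0.799
[0.53922    0.2129162  0.12580416] [2.47639174e-01 2.79810046e-02 1.81999186e+00 1.84898704e-04
 1.28433085e+00 3.50118962e-01]
```

View pics/w6.png

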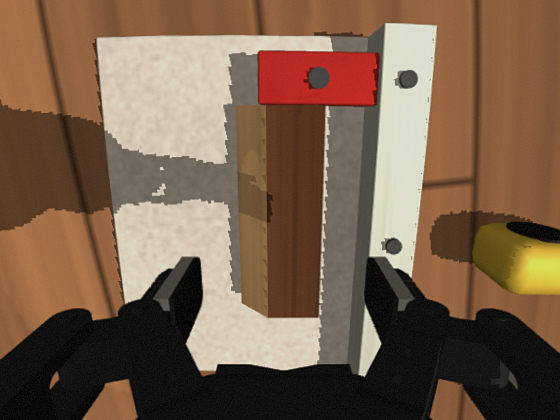

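The stave stayed put against the stop. Now I shut the fingers and tilt.

```bash
python3 -m jog '{"offset":[[-0.147,0.015,-0.05],[-0.147,0.015,-0.05],[-0.147,0.015,-0.05],[-0.147,0.015,-0.05],[-0.147,0.015,-0.05],[-0.147,0.015,-0.05],[-0.147,0.015,-0.05],[-0.147,0.015,-0.05],[0,0,0],[0,0,0]],"angular":[[-0.098,-0.933,0],[-0.098,-0.933,0],[-0.098,-0.933,0],[-0.098,-0.933,0],[-0.098,-0.933,0],[-0.098,-0.933,0],[-0.098,-0.933,0],[-0.098,-0.933,0],[0,0,0],[0,0,0]],"jaw":[0,0,0,0,0,0,0,0,0,0]}'
cat > rep.py <<'E'
from h import *
np.set_printoptions(precision=4,suppress=True)
st=manip.state();q=st['tool_rot'];z=R.from_quat([q[1],q[2],q[3],q[0]]).as_matrix()
t=-.104;Rm=np.array([[np.cos(t),-np.sin(t)],[np.sin(t),np.cos(t)]]);o=np.array([.524,.199])
print("jig xy",((st['tool_pos'][:2]-o)@Rm)*1000,"z",st['tool_pos'][2],"F jig",st['contact_force'][:2]@Rm,st['contact_force'][2])
print("fingers dir jig",z[:2,1]@Rm,z[2,1],"q",st['joint_pos'],"gw",st['gripper_width'])
E
python3 rep.py; python3 - <<'E'
from h import *
im=manip.grab_frame("side"); cv2.imwrite("pics/s7.png",cv2.resize(im[60:240,150:390],None,fx=3.3,fy=3.3,interpolation=cv2.INTER_CUBIC))
E
```

```text
time: 8.5
tool_pos: [0.4764, 0.2179, 0.0987]
tool_rot: [-0.618, 0.258, -0.284, 0.686]
contact_force: [-0.3, -0.3, 1.1]
gripper_width: 0.002
jig xy [-49.2805  13.817 ] z 0.09874605601665636 F jig [-0.2324 -0.3042] 1.1151908580800465
fingers dir jig [ 0.7047 -0.0009] -0.7094812832752511 q [ 0.5018 -0.3747  2.3688 -0.7767  0.6109  1.1314] gw 0.002318068857214145
```

View pics/s7.png

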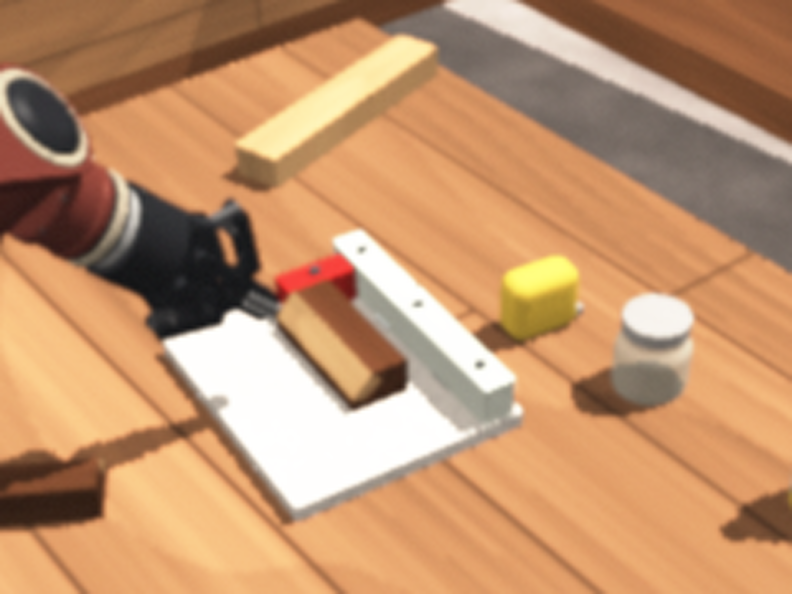

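```bash
python3 -m jog '{"offset":[[0.3,-0.02,-0.5],[0.3,-0.02,-0.5],[0.1,-0.01,-0.06],[0,0,0],[0,0,0]],"angular":[[0,0,0],[0,0,0],[0,0,0],[0,0,0],[0,0,0]],"jaw":[0,0,0,0,0]}'; python3 rep.py;  python3 - <<'E'
from h import *
im=manip.grab_frame("side"); cv2.imwrite("pics/s8.png",cv2.resize(im[110:210,190:310],None,fx=6,fy=6,interpolation=cv2.INTER_CUBIC))
E
```

```text
time: 9.05
tool_pos: [0.5136, 0.2157, 0.0489]
tool_rot: [-0.619, 0.256, -0.283, 0.687]
contact_force: [-0.3, -0.6, 0.7]
gripper_width: -0.002
jig xy [-12.0964  15.5074] z 0.04893163380034958 F jig [-0.2139 -0.6172] 0.7054353603047256
fingers dir jig [ 0.7086 -0.0003] -0.7056596047558964 q [ 0.4523 -0.1686  2.3148 -0.9555  0.4763  1.3121] gw -0.0018495076513707328
```

View pics/s8.png

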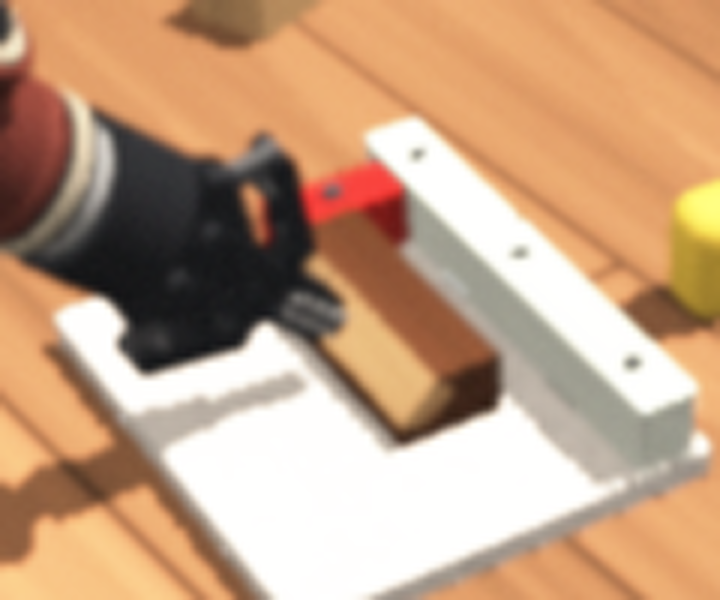

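```bash
python3 -m jog '{"offset":[[0.06,-0.01,-0.1],[0.08,-0.01,0],[0,0,0]],"angular":[[0,0,0],[0,0,0],[0,0,0]],"jaw":[0,0,0]}'; python3 rep.py
python3 -m jog '{"offset":[[0.1,-0.01,0],[0.1,-0.01,0],[0.1,-0.01,0],[0,0,0]],"angular":[[0,0,0],[0,0,0],[0,0,0],[0,0,0]],"jaw":[0,0,0,0]}'; python3 rep.py
```

```text
time: 9.4
tool_pos: [0.5198, 0.2146, 0.0428]
tool_rot: [-0.619, 0.256, -0.283, 0.686]
contact_force: [-0.5, 0.6, 0.4]
gripper_width: 0.002
jig xy [-5.7483 15.0859] z 0.04284775112379479 F jig [-0.5767  0.5143] 0.40014910813234056
fingers dir jig [ 0.708  -0.0002] -0.7062232518866791 q [ 0.4426 -0.1409  2.3041 -0.9776  0.4601  1.3302] gw 0.0020970992611714858
time: 9.8
tool_pos: [0.5352, 0.213, 0.0426]
tool_rot: [-0.619, 0.256, -0.284, 0.687]
contact_force: [-0.0, -0.0, -0.7]
gripper_width: 0.003
jig xy [ 9.7073 15.0448] z 0.04262347586560609 F jig [-0.0364 -0.0383] -0.7497116766365116
fingers dir jig [ 0.7078 -0.0005] -0.7064396197095184 q [ 0.4228 -0.1087  2.276  -0.9764  0.4445  1.317 ] gw 0.002570665407941476
```

```bash
python3 - <<'E'
from h import *
im=manip.grab_frame("side"); cv2.imwrite("pics/s9.png",cv2.resize(im[110:210,190:310],None,fx=6,fy=6,interpolation=cv2.INTER_CUBIC))
im=manip.grab_frame("scene"); cv2.imwrite("pics/c9.png",cv2.resize(im[120:230,280:420],None,fx=5,fy=5,interpolation=cv2.INTER_CUBIC))
E
```

```text
(no output)
```

View pics/s9.png

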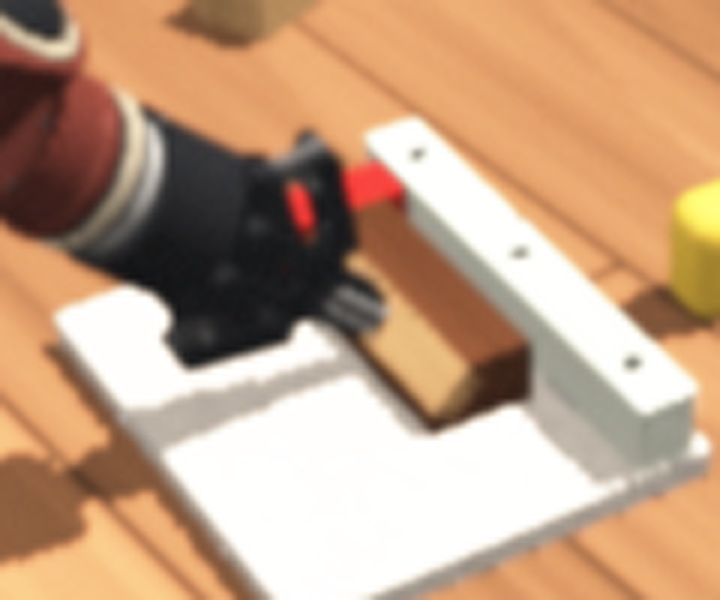

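View pics/c9.png

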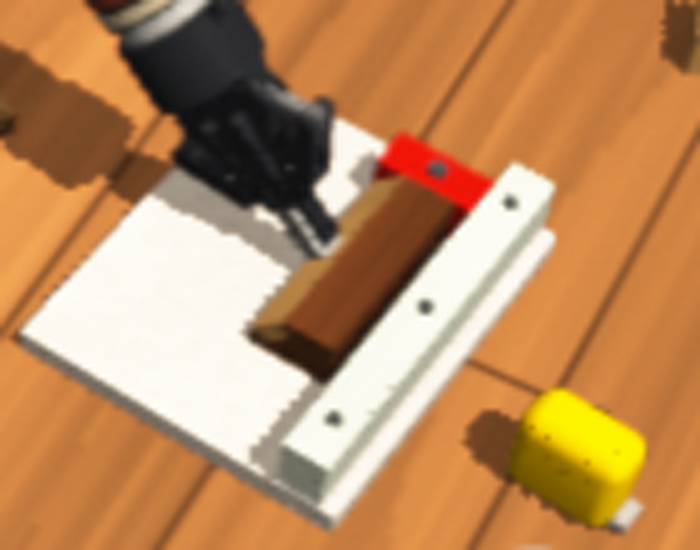

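The stave is sliding squarely, its end still on the stop. I'll continue to the fence.

```bash
python3 -m jog '{"offset":[[0.1,-0.01,0],[0.1,-0.01,0],[0.04,-0.005,0],[0,0,0]],"angular":[[0,0,0],[0,0,0],[0,0,0],[0,0,0]],"jaw":[0,0,0,0]}'; python3 rep.py
python3 -m jog '{"offset":[[0.03,0,0],[0.02,0,0],[0,0,0]],"angular":[[0,0,0],[0,0,0],[0,0,0]],"jaw":[0,0,0]}'; python3 rep.py
```

```text
time: 10.3
tool_pos: [0.5468, 0.2117, 0.0424]
tool_rot: [-0.619, 0.256, -0.284, 0.686]
contact_force: [0.4, -0.9, -0.7]
gripper_width: 0.002
jig xy [21.3464 15.0129] z 0.042369495960881146 F jig [ 0.5057 -0.8092] -0.6689733791705875
fingers dir jig [ 0.7076 -0.0005] -0.7066603076854234 q [ 0.4085 -0.0847  2.2547 -0.9742  0.4333  1.3055] gw 0.0024607043185963843
time: 10.6
tool_pos: [0.5483, 0.2117, 0.0422]
tool_rot: [-0.618, 0.257, -0.284, 0.686]
contact_force: [-9.2, -0.8, 6.5]
gripper_width: 0.001
jig xy [22.8202 15.173 ] z 0.042199726329346904 F jig [-9.053  -1.7126] 6.501439889497099
fingers dir jig [ 0.7071 -0.0011] -0.7070925485071351 q [ 0.4073 -0.0808  2.2512 -0.9734  0.4331  1.3037] gw 0.0014997348880139735
```

It's on the fence at 9.1 N horizontally and 6.5 N down. I'll add a little more downward push.

```bash
python3 -m jog '{"offset":[[0,0,-0.02],[0,0,0],[0,0,0]],"angular":[[0,0,0],[0,0,0],[0,0,0]],"jaw":[0,0,0]}'; python3 rep.py
python3 - <<'E'
from h import *
im=manip.grab_frame("side"); cv2.imwrite("pics/s10.png",cv2.resize(im[110:210,190:310],None,fx=6,fy=6,interpolation=cv2.INTER_CUBIC))
im=manip.grab_frame("scene"); cv2.imwrite("pics/c10.png",cv2.resize(im[120:230,280:420],None,fx=5,fy=5,interpolation=cv2.INTER_CUBIC))
E
python3 rep.py
```

```text
time: 10.9
tool_pos: [0.5483, 0.2117, 0.0421]
tool_rot: [-0.618, 0.257, -0.283, 0.687]
contact_force: [-20.3, -1.3, 18.1]
gripper_width: 0.002
jig xy [22.8541 15.1871] z 0.04212799950699031 F jig [-20.099   -3.3747] 18.114696101715957
fingers dir jig [ 0.7079 -0.0018] -0.7062696186299138 q [ 0.4079 -0.0802  2.2513 -0.978   0.4334  1.3085] gw 0.0019861164133563747
jig xy [22.8743 15.2019] z 0.042159000477766675 F jig [-19.8375  -3.5101] 17.802281477541793
fingers dir jig [ 0.708  -0.0017] -0.7062338897028491 q [ 0.4079 -0.0802  2.2513 -0.978   0.4334  1.3085] gw 0.0016308193220580032
```

View pics/s10.png

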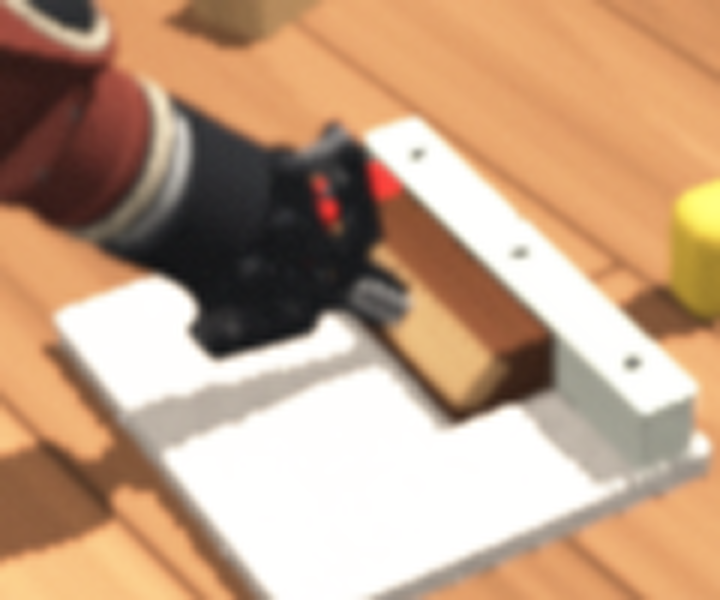

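View pics/c10.png

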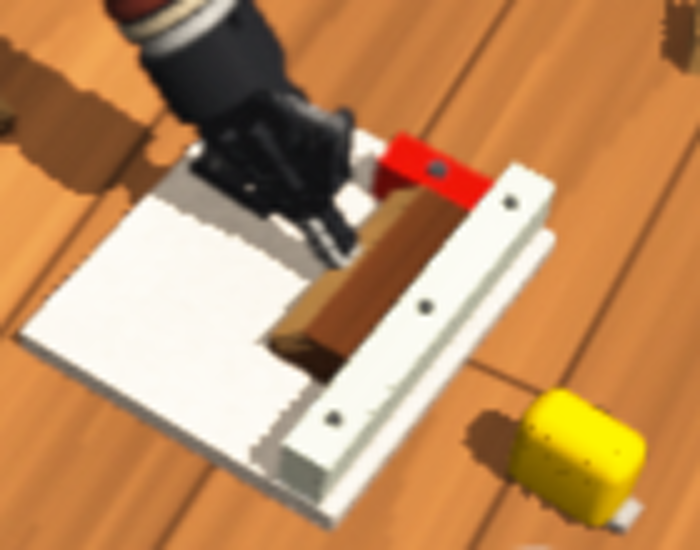

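Flush in both views, but 20/18 N is harder than asked, so I'll ease off diagonally.

```bash
python3 -m jog '{"offset":[[-0.008,0,0.008],[0,0,0],[0,0,0],[0,0,0]],"angular":[[0,0,0],[0,0,0],[0,0,0],[0,0,0]],"jaw":[0,0,0,0]}'; python3 rep.py
python3 - <<'E'
from h import *
st=manip.state();np.savez("st11.npz",tool_pos=st['tool_pos'],tool_rot=st['tool_rot'])
im=manip.grab_frame("wrist"); cv2.imwrite("pics/w11.png",im)
E
```

```text
time: 11.4
tool_pos: [0.5483, 0.2118, 0.0422]
tool_rot: [-0.618, 0.257, -0.283, 0.687]
contact_force: [-11.0, -1.5, 9.7]
gripper_width: -0.001
jig xy [22.8122 15.2453] z 0.04219022617512963 F jig [-10.7598  -2.6449] 9.715995945280996
fingers dir jig [ 0.7078 -0.0009] -0.7064032241858678 q [ 0.4076 -0.0807  2.2516 -0.9765  0.4326  1.3069] gw -0.0009551222413635183
```

View pics/w11.png

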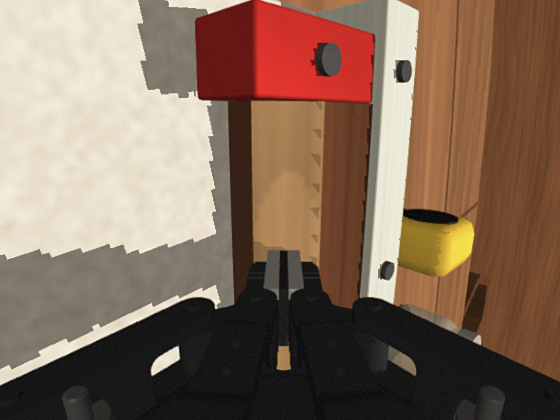

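```bash
python3 - <<'E'
from h import *
t=-.104;Rm=np.array([[np.cos(t),-np.sin(t)],[np.sin(t),np.cos(t)]]);o=np.array([.524,.199])
def S(p): return (p[0]/6-.4+190,p[1]/6-.4+110)
for n,p,z in(("stave far sq top",(552,344),.053),("bevel top far",(497,358),.053),("far sq foot",(552,384),.018),("fence -y -x top",(638,412),.058),("fence +y -x top",(366,132),.058)):
    print(n,(onz("side",[S(p)],z)[0][:2]-o)@Rm*1000)
E
python3 -m jog '{"offset":[[0,0,0],[0,0,0],[0,0,0],[0,0,0],[0,0,0]],"angular":[[0,0,0],[0,0,0],[0,0,0],[0,0,0],[0,0,0]],"jaw":[0,0,0,0,0]}'; python3 rep.py
```

```text
stave far sq top [ 61.49740887 -61.93464126]
bevel top far [ 34.44588874 -56.77925692]
far sq foot [ 68.37545338 -50.56509671]
fence -y -x top [  64.43300335 -129.80241329]
fence +y -x top [ 71.27238352 132.30083871]
time: 11.95
tool_pos: [0.5483, 0.2118, 0.0422]
tool_rot: [-0.618, 0.257, -0.283, 0.687]
contact_force: [-11.7, -0.8, 10.5]
gripper_width: 0.004
jig xy [22.8084 15.235 ] z 0.042169099201151666 F jig [-11.6024  -1.9984] 10.54680278588698
fingers dir jig [ 0.7078 -0.001 ] -0.7064269066652472 q [ 0.4076 -0.0807  2.2516 -0.9765  0.4326  1.3069] gw 0.0038946986717448536
```

```bash
python3 - <<'E'
from h import *
a=manip.grab_frame("side")[140:200,250:310];b=manip.grab_frame("scene")[160:220,320:380]
cv2.imwrite("pics/z12.png",cv2.resize(np.hstack([a,b]),None,fx=6.6,fy=6.6,interpolation=cv2.INTER_CUBIC))
E
python3 rep.py
```

```text
jig xy [22.7992 15.237 ] z 0.04216419379876869 F jig [-11.4985  -1.415 ] 10.75464117062072
fingers dir jig [ 0.7078 -0.001 ] -0.7064222676358807 q [ 0.4076 -0.0807  2.2516 -0.9765  0.4326  1.3069] gw -0.0016706959801708174
```

View pics/z12.png

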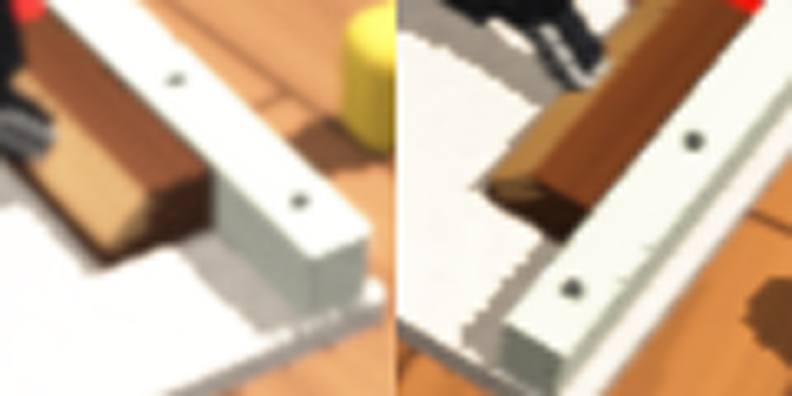

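The enlarged crop shows the stave's square edge meeting the fence with no gap at the far end (210,180 in the left half). The push holds steady at about 11 N both ways, so I'm handing in.

```bash
python3 -c "
from plant import manip
print(manip.job_done())"
```

```text
the job is handed in; nothing more can be done
None
```

I seated the stave on the jig and handed the job in at about 12 s with the push still held. I used the one farthest from the base (0.53 m; the three look-alikes are at 0.34–0.39 m). I set it down against the red stop, then slid it to the fence with the shut fingers tilted 45° onto the bevel.

- **Push:** the last reading was steady at about 11.5 N towards the fence and 10.8 N down. It briefly reached 20 and 18 N before I eased it off.
- **Fit:** the side and scene views show the square edge flush along the fence, the end at the stop and the bevel facing up and away.
- **Bystanders:** I never touched the glue, jar or tape. The arm kept clear of them, though I did not re-measure their positions at the end.
- **Check that disagreed:** one rough side-view corner put the stave's far top edge about 5 mm off the fence. The far bottom corner in the same view came out within 2 mm, and the enlarged crops showed no gap, so I took it as pixel error.

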